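# Clamp the lens carriage with the click wrench

### The arm

A 7-joint arm with a two-finger parallel gripper is mounted at the origin on the work surface. World frame = base frame: x ahead of the robot, y to its left, z up, the work surface at z = 0. Lengths are in m, angles in rad, forces in N, time in s.
With the tool pointing down it reaches from about 0.35 to 0.9 m from the base axis. Payload 7.2 kg.
Tool frame: the origin (TCP) lies at the very end of the fingers, on their centre line; the grasp point (between the pads) lies robot.grasp_offset behind it (robot.grasp_offset is the distance from the TCP to the grasp point, in m); y points along the fingers, z is the direction in which the jaws open and shut, and the axes are right-handed (so a half turn about y gives the same grasp; the last joint's range is limited). The gripper opens to 88 mm and grips with 3 to 60 N. Pads are 20 mm wide; open, the fingers measure 115 mm over their backs; the gripper's body (75 mm by 178 mm) begins 61 mm behind the grasp point.
Start: joints at [1.269, 0.411, -0.013, 1.596, 0.006, 1.134, -0.082], TCP at [0.145, -0.608, 0.194] pointing down, gripper open.
Joint ranges: [-2.95, 2.95], [-0.29, 1.99], [-1.47, 1.44], [0.14, 2.54], [-1.03, 4.17], [0.13, 1.85], [-2.86, 2.86]. Speed limits (rad/s): [2.39, 2.39, 3.01, 3.01, 3.14, 3.14, 3.14].

### API

Orientations are given as a rotation vector (axis times angle).
In Python, from plant import robot, eyes, job gives the robot as it stands. The module is installed in compiled form; this text tells all that it offers.
- The arm moves only by the tool drive_tool, never from a script. Its argument "rows" is a list of rows, each a list of 3 entries, a list of its own where there are three numbers: the shift along the tool's x, y, z as a fraction of full scale, then the turn about the tool's y as a fraction of full scale, then the opening, from 0 (shut) to 1 (fully open). A call has 1 to 8 rows; each row shifts and turns the commanded pose from where the row before left it, along the tool's axes as they then stand; what a row does not reach is not made up. Full scale, the value 1, is 0.025 m for a shift and 0.15 rad for a turn. A row lasts 1/8 s, in which the tool goes at most 62.5 mm and 10.7 degrees, less where a joint would pass 70% of its speed; a pose out of reach is approached as far as the arm can. A call with a number of a shift or a turn outside -1 to 1 is refused whole. A call with a gripper value outside its range is refused whole. The fingers move at their own pace and stop on an object; the grip force is fixed at half the most. Time passes only in rows, so rows that do not move let the fingers close. It gives the time, the measured TCP pose, the force and the opening at its end, in the units of the state.
- robot.get_state(): the state, without advancing time (a new reading comes with each control period).
- eyes.snapshot(name): name is "scene" or "top"; returns the picture (384x512x3 uint8, red, green, blue); there is no depth.
- eyes.camera_model(name): a dict with "fx", "fy", "cx", "cy" (pixels), "world_from_camera" (4x4, takes a point from camera to world coordinates). Camera axes: x right, y down, z forward; pixel columns grow to the right and rows downward; lengths in m; the calibration is good to about 2 mm. A picture is of the moment at which its call begins. camera_model takes no time and is no camera call.
- job.close_job(): hands the job in, once; it reports no verdict.
The state is a dict: "time_s": time; "qpos": joint angles; "dq": joint speeds; "effort": joint torques, N m; "position": TCP position; "ee_rot": TCP orientation; "ft_force": force on the tool from outside, world axes, zero at the start; "torque": the same for the moment, N m; "grip_width": finger opening in m.
Only numpy, scipy, OpenCV 4.12 (cv2) and the standard library are available. Lean on these libraries where they do the work, as an engineer would, in place of code of your own. Each camera call takes 0.05 s, during which the arm holds its last target. There are 200 camera calls.

### The job

On the optical bench, first push the lens carriage gently along its rail until it is fully home against the end stop. Then swing the handle of the click wrench that sits on its clamp bolt, clockwise seen from above, until the bolt is tight and the wrench's neck joint clearly gives (kinks by about 10 degrees); stop there, never bending it beyond 20 degrees. Let go, leaving the carriage home and the handle kinked, and leave the other things on the table alone.

Things in the scene. Friction and masses are not known exactly. Their poses are not given: they have to be found in the camera images.
- rail: Aluminium optical rail fixed to the table, 60 mm wide, 420 mm long, top 25 mm above the table. Origin at table level on the rail's centre line; its y axis runs along the rail toward the dark steel end stop (80 mm wide, top 60 mm above the table, its face at y = +85 mm), its x axis points across, away from the robot. The rail reaches from y = -270 to +150 mm. A second carrier without a wrench, top 90 mm above the table, is fixed at y = -255 to -215 mm: not to be used.
- carriage (a joint): Slide of the aluminium carriage (100 mm across the rail, 70 mm along it, top 60 mm above the table) along the rail's +y; 0.10 m is fully home against the end stop, starts 0.04 to 0.10 m short of it. The carriage's centre lies at rail y = value - 0.05 m. About 9 N of sliding friction; it stays where it is left.
- mount: Upright lens mount fixed on the carriage (stiffly seated, giving about 1 mm per 20 N), a block 50 mm across the rail, 24 mm along it and 80 mm high, glass lens in its faces. Origin at the centre of its underside, 60 mm above the table (top at 140 mm); axes as the rail's. Push the carriage here with shut fingers, not pinched: it bears at most 35 N.
- push_face (a point): Point on the mount's face that looks away from the end stop (toward the rail's -y), on its middle, 120 mm above the table; push it along the rail's +y.
- bolt_axis (a point): On the vertical axis of the carriage's clamp bolt, in the middle of the wrench's round head (36 mm in diameter), 80 mm above the table. The wrench is held on the bolt. It lies 30 mm from the carriage's centre line, on the robot's side of it, and moves with the carriage. The bolt turns clockwise seen from above against about 0.4 N m (about 2.5 N at the middle of the grip), from its start 0.35 to 0.6 rad up to a hard seat whose place is not measured; it stays where it is left.
- grip (a point): Middle of the wrench's black grip: a round level bar 24 mm in diameter and 130 mm long, its axis 80 mm above the table, this point 160 mm from the bolt axis when the neck is straight. The handle ends 235 mm from the bolt axis and points roughly toward the robot; clockwise from above moves it to the robot's left.
- handle (a joint): Breakaway joint of the wrench's neck, a vertical hinge 45 mm from the bolt axis toward the grip: 0 = straight, grows clockwise seen from above as it gives, hard end at 0.55 rad. It holds straight until the bolt is seated and the pull at the middle of the grip reaches about 8 N (0.95 N m about the hinge), then gives: the pull stops rising and stays near 8 N while the neck bends; it stays kinked where it is left. Wanted: about 0.17 rad, not above 0.35.
- notebook: Spiral notebook, 150 x 210 x 12 mm, lying on the table; a bystander, leave it alone. Origin at its underside.
- weight: Small brass weight, 32 mm in diameter, 36 mm high, standing; a bystander, leave it alone. Origin at its underside.
- driver: Screwdriver lying on the table; a bystander, leave it alone. Origin at its underside.
- spare_ring: Dark steel ring, 52 mm in diameter, 12 mm high; a bystander, leave it alone. Origin at its underside.
- jar: Clear jar, 56 mm in diameter, 85 mm high; a bystander, leave it alone. Origin at its underside.

How it is judged:
On the way, in this order (a step that is already met when the one before it is completed fails the run):
1. the carriage is fully home while the wrench's neck is still straight (value of joint carriage above 0.098 m and value of joint handle below 0.04 rad), for 0.2 s.
2. the bolt is tight and the wrench's neck has given (value of joint carriage above 0.098 m and value of joint handle above 0.09 rad), for 0.2 s.
At the end, for the whole second after the job is handed in: The carriage is within 2 mm of home, the wrench's neck stays kinked by 0.09 to 0.36 rad (5 to 20 degrees) and is at rest (all of step 2 and value of joint handle below 0.36 rad and velocity of joint handle below 0.05 rad/s); the robot touches nothing.
It fails at once if the wrench is bent on past the click, beyond 0.36 rad (value of joint handle above 0.36 rad).
It fails at once if the lens mount is pushed or squeezed with more than 35 N (contact force between the arm and mount above 35 N).
It fails at once if a bystander is shoved more than 30 mm (distance of any of notebook, weight, jar, kit_box, driver, spare_ring, magnet from where it was at the start of the episode above 0.03 m).
It also fails if it takes over 69 s, if anything falls off the work surface, if the arm or the gripper's body presses on something with over 40 N, if the wrist force passes 120 N, or if a joint passes its speed limit or range.

## Working session

There is one attempt and no reset: what is moved stays moved. The work goes in short steps, Python scripts to look and compute and a tool call to move; the robot and the scene stay as the last step left them, time stands still between calls to the robot, and variables do not carry over. Pictures are saved under pics/ and viewed, about 8 in all and at most 12, crops included, and the job is handed in when it is done.

Besides the shell and the picture viewer there is one more tool, called as name([rows], argument=value, ...), one row to a line, values as JSON. drive_tool: Moves the arm, as the interface text tells. Shift numbers are shares of 0.025 m and turn numbers shares of 0.15 rad, none past 1 either way. Its arguments: {"type":"object","properties":{"rows":{"type":"array"}},"required":["rows"]}

```bash
mkdir -p pics; python3 - <<'E'
from plant import robot,eyes
import cv2
s=robot.get_state()
for k,v in s.items(): print(k,v)
print(robot.grasp_offset)
for n in("scene","top"):
    cv2.imwrite(f"pics/{n}0.png",cv2.cvtColor(eyes.snapshot(n),cv2.COLOR_RGB2BGR)); print(n,eyes.camera_model(n))
E
```

```text
time_s 0.0
qpos [ 1.26883257  0.41187214 -0.01267214  1.59704221  0.00558324  1.13426484
 -0.08219702]
dq [ 1.08657069e-03 -1.44627581e-04  1.24381079e-05 -9.08363293e-04
 -6.59354949e-04  2.06814334e-04  1.04464628e-03]
effort [-2.63986676e-04 -5.87941003e+01  6.41559698e-01 -2.91067582e+01
 -5.38394717e-02  1.85028539e-02  1.07113151e-04]
position [ 0.14458948 -0.60749206  0.19332735]
ee_rot [-0.24658478  2.09922075 -2.09600252]
ft_force [-0.46346207  0.0508825  -0.15769276]
torque [-0.01418555  0.01888607 -0.0373674 ]
grip_width 0.08714577825557827
0.0187
scene {'fx': 426.56508553260676, 'fy': 426.56508553260676, 'cx': 259.2228408422473, 'cy': 188.06632542567053, 'world_from_camera': array([[-0.65379996,  0.43868051, -0.61652658,  1.23650783],
       [ 0.75650945,  0.36231389, -0.5444466 ,  0.69195193],
       [-0.01546197, -0.82236735, -0.56874676,  0.80471146],
       [ 0.        ,  0.        ,  0.        ,  1.        ]])}
top {'fx': 390.1340058912156, 'fy': 390.1340058912156, 'cx': 252.29497518493812, 'cy': 194.87452719336045, 'world_from_camera': array([[ 0.02505422, -0.9842881 ,  0.17478333,  0.34076796],
       [-0.99965966, -0.02339617,  0.01154068,  0.02348304],
       [-0.00727009, -0.17501299, -0.98453928,  0.95526512],
       [ 0.        ,  0.        ,  0.        ,  1.        ]])}
```

View pics/top0.png

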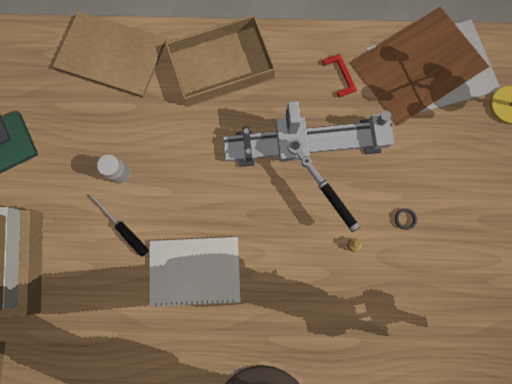

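View pics/scene0.png

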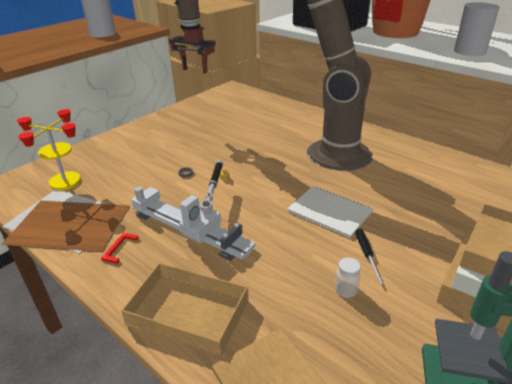

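The top view shows the rail running from about (385,130), the fixed carrier, to the dark end stop at (246,147). The carriage is at about (295,140), the wrench head at (295,146) and the handle end at (355,228). The brass weight at (355,245) is close to the handle's end. I'll zoom in to measure.

```bash
cat > h.py <<'E'
import numpy as np,cv2
from plant import robot,eyes
def ray(n,uv,z):
    m=eyes.camera_model(n);T=m["world_from_camera"]
    d=T[:3,:3]@[(uv[0]-m["cx"])/m["fx"],(uv[1]-m["cy"])/m["fy"],1]
    return T[:3,3]+d*(z-T[2,3])/d[2]
def proj(n,p):
    m=eyes.camera_model(n);T=m["world_from_camera"]
    c=T[:3,:3].T@(np.array(p)-T[:3,3])
    return np.array([m["fx"]*c[0]/c[2]+m["cx"],m["fy"]*c[1]/c[2]+m["cy"]])
def crop(n,x,y,w,h,k,f):
    im=cv2.cvtColor(eyes.snapshot(n),cv2.COLOR_RGB2BGR)[y:y+h,x:x+w]
    cv2.imwrite(f,cv2.resize(im,None,fx=k,fy=k,interpolation=cv2.INTER_CUBIC))
E
python3 -c "
from h import *
crop('top',215,90,200,170-20,4,'pics/c1.png')
crop('top',215,90,200,170-20,4,'pics/c1.png')"
```

```text
(no output)
```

View pics/c1.png

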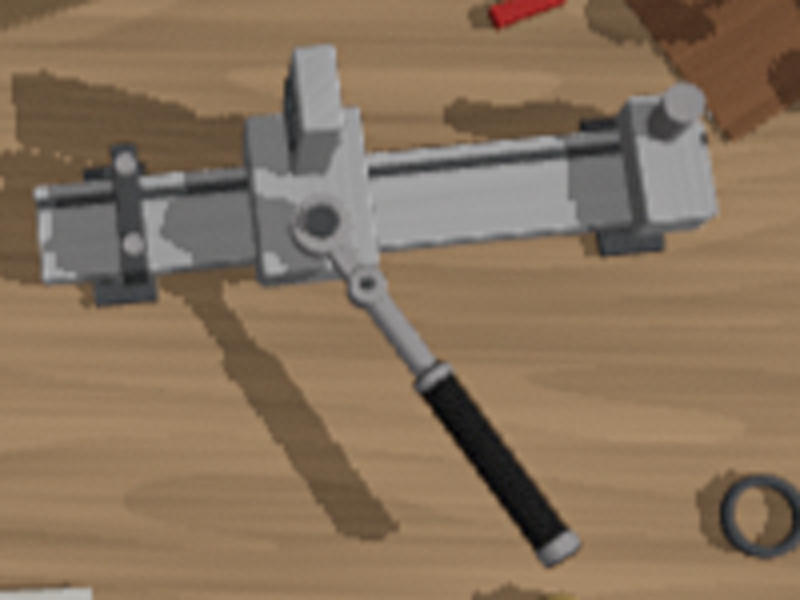

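```bash
python3 -c "
from h import *
P=lambda u,v,z:ray('top',(u/4+215-.375,v/4+90-.375),z)
for n,u,v,z in [('railL far',38,188,.025),('railL near',45,282,.025),('rail near R',595,233,.025),('rail near mid',380,249,.025),('stop top far',125,145,.06),('stop top near',137,300,.03),('stopface top',142,225,.06),('carr top L far',248,120,.06),('carrRfar',358,110,.06),('carr near R',378,268,.06),('carr near L',262,275,.06),
('mount farL',293,50,.14),('mount farR',333,46,.14),('mount nearR',340,130,.14),('mount nearL',301,134,.14),('head',321,222,.085),('hinge',367,285,.085),('tip',560,548,.08),('gripstart',435,378,.08),('carrier2 topnearL',642,228,.09),('c2 topfarL',628,100,.09),('c2 nearR',714,215,.09),('weight',560,620,.036),('ring',762,515,.01)]: print(n,P(u,v,z).round(4))
"
```

```text
railL far [0.6515 0.1082 0.025 ]
railL near [0.5912 0.1016 0.025 ]
rail near R [ 0.6303 -0.2369  0.025 ]
rail near mid [ 0.617  -0.1043  0.025 ]
stop top far [0.668  0.0537 0.06  ]
stop top near [0.5799 0.0446 0.03  ]
stopface top [0.6182 0.0421 0.06  ]
carr top L far [ 0.6854 -0.0201  0.06  ]
carrRfar [ 0.6932 -0.0863  0.06  ]
carr near R [ 0.5949 -0.0983  0.06  ]
carr near L [ 0.5891 -0.0297  0.06  ]
mount farL [ 0.6959 -0.0405  0.14  ]
mount farR [ 0.6988 -0.0626  0.14  ]
mount nearR [ 0.65   -0.0667  0.14  ]
mount nearL [ 0.6472 -0.0453  0.14  ]
head [ 0.6146 -0.062   0.085 ]
hinge [ 0.5776 -0.0886  0.085 ]
tip [ 0.4293 -0.1974  0.08  ]
gripstart [ 0.525  -0.1281  0.08  ]
carrier2 topnearL [ 0.6137 -0.2457  0.09  ]
c2 topfarL [ 0.6911 -0.2399  0.09  ]
c2 nearR [ 0.6224 -0.2873  0.09  ]
weight [ 0.3917 -0.2077  0.036 ]
ring [ 0.4595 -0.3379  0.01  ]
```

The measurements agree with the given sizes. The rail's y axis is about (-0.115, 0.993), the carriage is about 65 mm short of home, and the push face is at about (0.674, -0.066). Next I'll work out the tool axes.

```bash
cat >> h.py <<'E'
from scipy.spatial.transform import Rotation as R
RY=np.array([-.115,.9934,0]);RX=np.array([.9934,.115,0]);O=np.array([.6386,-.044,0])
def rows(target):
    s=robot.get_state();M=R.from_rotvec(s["ee_rot"]).as_matrix()
    d=M.T@(np.array(target)-s["position"])
    print("axes x",M[:,0].round(3),"y",M[:,1].round(3),"z",M[:,2].round(3),"pos",s["position"].round(4),"F",s["ft_force"].round(2),"t",s["time_s"])
    print("shift/25mm",(d/.025).round(2))
    a=M.T@RY; print("rail +y in tool",a.round(3))
E
python3 -c "
from h import *
rows([.677,-.115,.19])"
```

```text
axes x [-0.973 -0.232  0.   ] y [-0.     0.001 -1.   ] z [ 0.232 -0.973 -0.001] pos [ 0.1447 -0.6077  0.1936] F [ 0.17  0.03 -0.05] t 0.2
shift/25mm [-25.28   0.16 -14.24]
rail +y in tool [-0.118  0.001 -0.993]
```

drive_tool([
  [[0, 0, 0], 0.79, 0],
  [[-0.97, 0, -0.71], 0, 0],
  [[-0.97, 0, -0.71], 0, 0],
  [[-0.97, 0, -0.71], 0, 0],
  [[-0.97, 0, -0.71], 0, 0],
  [[-0.97, 0, -0.71], 0, 0],
  [[-0.97, 0, -0.71], 0, 0],
  [[-0.97, 0, -0.71], 0, 0],
])

```text
time_s: 1.2
position: [0.2997, -0.4642, 0.1941]
ee_rot: [-0.125, 2.162, -2.162]
ft_force: [0.3, -0.8, -0.7]
grip_width: 0.0114
```

drive_tool([
  [[-0.97, 0, -0.71], 0, 0],
  [[-0.97, 0, -0.71], 0, 0],
  [[-0.97, 0, -0.71], 0, 0],
  [[-0.97, 0, -0.71], 0, 0],
  [[-0.97, 0, -0.71], 0, 0],
  [[-0.97, 0, -0.71], 0, 0],
  [[-0.97, 0, -0.71], 0, 0],
  [[-0.97, 0, -0.71], 0, 0],
])

```text
time_s: 2.2
position: [0.476, -0.301, 0.194]
ee_rot: [-0.125, 2.162, -2.162]
ft_force: [-0.7, -0.5, 0.0]
grip_width: 0.0005
```

```bash
python3 -c "
from h import *
rows([.677,-.115,.19])"
```

```text
axes x [-0.993 -0.115  0.   ] y [-0.  0. -1.] z [ 0.115 -0.993 -0.   ] pos [ 0.476 -0.301  0.194] F [-0.71 -0.5   0.04] t 2.2
shift/25mm [-8.84  0.16 -6.46]
rail +y in tool [ 0.  0. -1.]
```

drive_tool([
  [[-1, 0, -0.5], 0, 0],
  [[-1, 0, -0.5], 0, 0],
  [[-1, 0, -0.5], 0, 0],
  [[-1, 0, -0.5], 0, 0],
  [[-1, 0, -0.5], 0, 0],
  [[-1, 0, -0.5], 0, 0],
  [[-1, 0, -0.5], 0, 0],
  [[-1, 0, -0.5], 0, 0],
])

```text
time_s: 3.2
position: [0.6632, -0.1788, 0.1938]
ee_rot: [-0.125, 2.162, -2.162]
ft_force: [0.3, 0.0, -0.5]
grip_width: 0.0002
```

drive_tool([
  [[-0.8, 0, -0.8], 0, 0],
  [[0, 0, -0.8], 0, 0],
  [[0, 0, -0.8], 0, 0],
  [[0, 0.8, 0], 0, 0],
  [[0, 0.8, 0], 0, 0],
  [[0, 0.8, 0], 0, 0],
  [[0, 0.8, 0], 0, 0],
  [[0, 0, 0], 0, 0],
])

```text
time_s: 4.2
position: [0.6742, -0.1174, 0.1121]
ee_rot: [-0.128, 2.164, -2.163]
ft_force: [-0.2, -0.2, 0.4]
grip_width: 0.0006
```

```bash
python3 -c "
from h import *
rows([.6744,-.0657,.12])
crop('top',215,90,200,150,4,'pics/c2.png')
"
```

```text
axes x [-0.993 -0.115  0.003] y [-0.003  0.    -1.   ] z [ 0.115 -0.993 -0.001] pos [ 0.6742 -0.1174  0.1121] F [-0.15 -0.16  0.35] t 4.2
shift/25mm [-0.24 -0.32 -2.05]
rail +y in tool [ 0.     0.001 -1.   ]
```

View pics/c2.png

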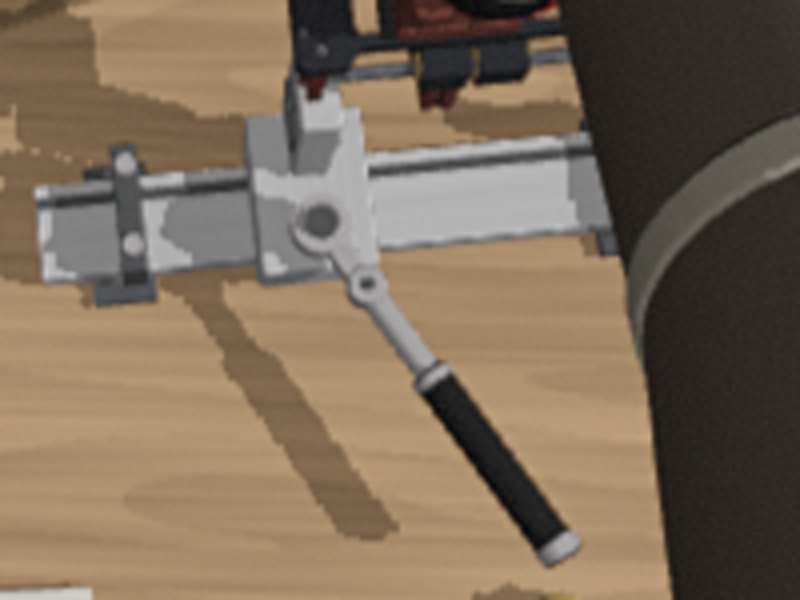

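The picture shows the shut fingers at about (437,95) in the crop, to the right of the mount, with the gripper body passing clear above it. I'll approach gently.

drive_tool([
  [[0, 0, -0.5], 0, 0],
  [[0, 0, -0.4], 0, 0],
  [[0, 0, -0.2], 0, 0],
  [[0, 0, -0.15], 0, 0],
  [[0, 0, -0.15], 0, 0],
  [[0, 0, -0.15], 0, 0],
])

```text
time_s: 5.0
position: [0.6711, -0.079, 0.1141]
ee_rot: [-0.124, 2.162, -2.162]
ft_force: [0.0, -0.0, 0.2]
grip_width: 0.0003
```

drive_tool([
  [[0, 0, -0.1], 0, 0],
  [[0, 0, -0.1], 0, 0],
  [[0, 0, -0.1], 0, 0],
  [[0, 0, -0.1], 0, 0],
])

```text
time_s: 5.5
position: [0.67, -0.0689, 0.1141]
ee_rot: [-0.125, 2.162, -2.162]
ft_force: [0.2, 0.1, -0.1]
grip_width: 0.0004
```

drive_tool([
  [[0, 0, -0.1], 0, 0],
  [[0, 0, -0.1], 0, 0],
  [[0, 0, -0.1], 0, 0],
  [[0, 0, -0.1], 0, 0],
])

```text
time_s: 6.0
position: [0.6688, -0.0589, 0.1141]
ee_rot: [-0.125, 2.162, -2.162]
ft_force: [0.3, -0.1, -0.4]
grip_width: 0.0002
```

There's no contact yet where I expected it, so I'll look from the side.

```bash
python3 -c "
from h import *
a=cv2.cvtColor(eyes.snapshot('scene'),cv2.COLOR_RGB2BGR)[130:280,110:270]
b=cv2.cvtColor(eyes.snapshot('top'),cv2.COLOR_RGB2BGR)[70:170,230:330]
a=cv2.resize(a,(480,450),interpolation=2);b=cv2.resize(b,(320,320),interpolation=2)
c=np.zeros((450,800,3),np.uint8);c[:,:480]=a;c[:320,480:]=b
cv2.imwrite('pics/c3.png',c)
s=robot.get_state()['position'];print(proj('scene',s),proj('top',s),proj('scene',[.6744,-.0657,.12]))
"
```

```text
[190.325513   205.45696405] [294.79650128 118.21443714] [186.76780251 203.66238038]
```

View pics/c3.png

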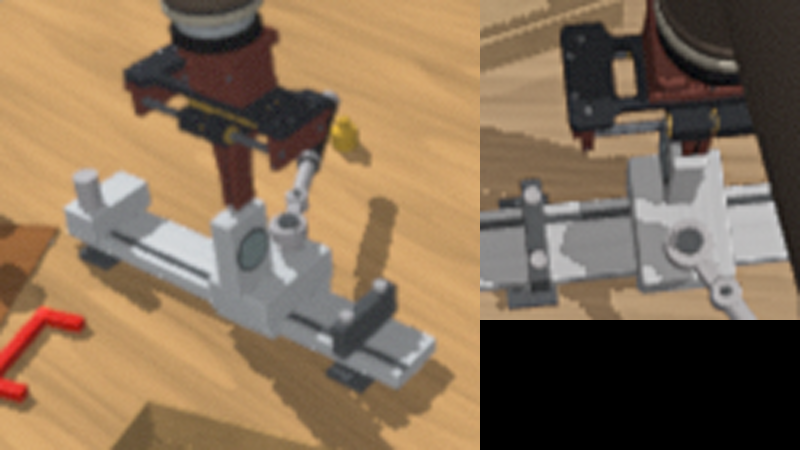

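The carriage hasn't moved. I'll check the image geometry against the known TCP, using the pictures already saved plus a tighter zoom.

```bash
python3 -c "
from h import *
p=proj('top',[.6742,-.1174,.1121]);print('c2 tip',(p-[215,90])*4)
def box(n,y0):
    return [proj(n,O+RX*a+RY*b+[0,0,z]) for z in(.14,.06) for a,b in((.008,y0-.012),(.008,y0+.012),(.058,y0+.012),(.058,y0-.012))]
a=cv2.cvtColor(eyes.snapshot('scene'),cv2.COLOR_RGB2BGR)
b=cv2.imread('pics/scene0.png')
k=6
out=[]
for im in(b,a):
    c=cv2.resize(im[170:265,160:226],None,fx=k,fy=k,interpolation=2)
    if im is a:
        for q in box('scene',-.0145): cv2.circle(c,tuple(((q+.5-[160,170])*k).astype(int)),3,(0,0,255),-1)
        q=proj('scene',robot.get_state()['position']);cv2.circle(c,tuple(((q+.5-[160,170])*k).astype(int)),3,(255,0,0),-1)
    out.append(c)
cv2.imwrite('pics/c4.png',np.hstack(out))
"
```

```text
c2 tip [422.50612105 107.43333664]
```

View pics/c4.png

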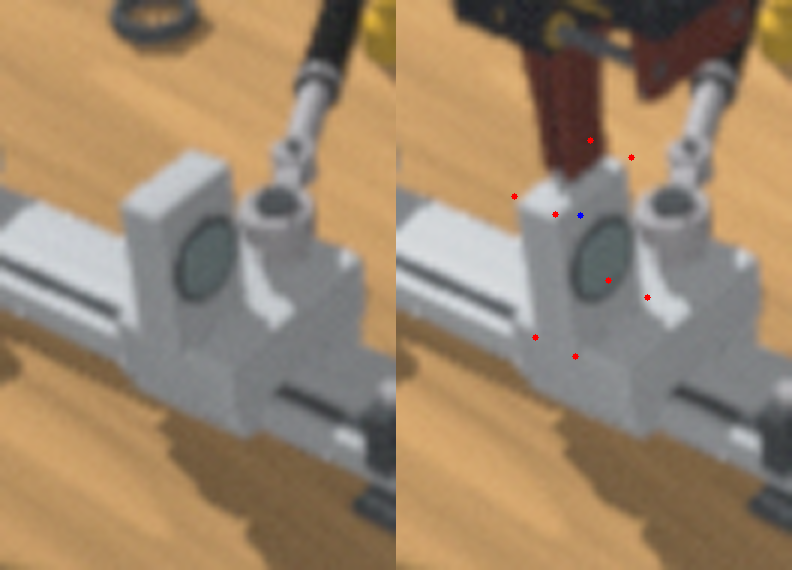

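The picture shows the finger end at (570,195) overlapping the mount's top. There is no force and the carriage hasn't moved, so the tip may sit higher than I assumed. I'll back out along the rail, go 25 mm lower and look at the tip against its projection.

drive_tool([
  [[0, 0, 0.6], 0, 0],
  [[0, 0, 0.6], 0, 0],
  [[0, 0, 0.6], 0, 0],
  [[0, 0.5, 0.2], 0, 0],
  [[0, 0.5, 0], 0, 0],
  [[0, 0, 0], 0, 0],
])

```text
time_s: 6.9
position: [0.6734, -0.1078, 0.0871]
ee_rot: [-0.129, 2.164, -2.162]
ft_force: [-0.3, -0.9, -0.2]
grip_width: 0.0002
```

```bash
python3 -c "
from h import *
s=robot.get_state();print(s['position'],s['ft_force'])
out=[]
for n,x,y in(('scene',150,160),('top',265,80)):
    c=cv2.resize(cv2.cvtColor(eyes.snapshot(n),cv2.COLOR_RGB2BGR)[y:y+90,x:x+66],None,fx=6,fy=6,interpolation=2)
    for dz in(0,.0187):
        q=proj(n,s['position']+[0,0,dz]);cv2.circle(c,tuple(((q+.5-[x,y])*6).astype(int)),3,(255,0,0),-1)
    out.append(c)
cv2.imwrite('pics/c5.png',np.hstack(out))
"
```

```text
[ 0.67336373 -0.10782454  0.08707848] [-0.34097848 -0.89953645 -0.22735051]
```

View pics/c5.png

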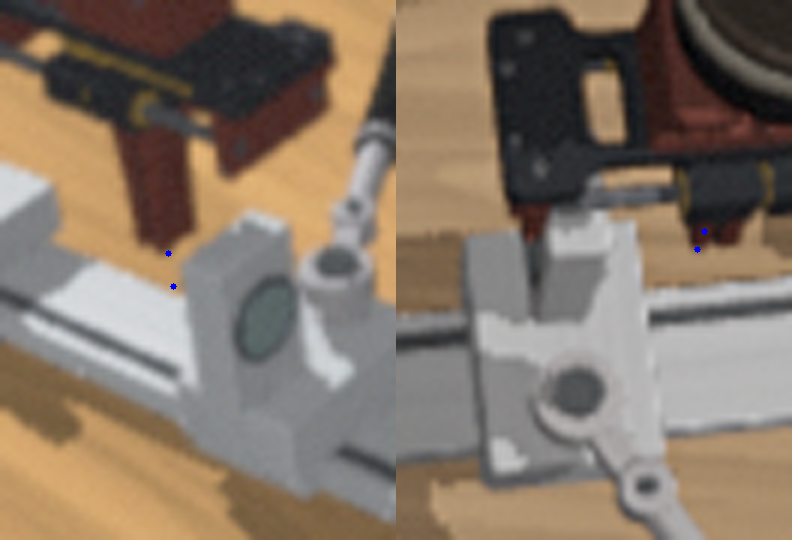

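The visible fingertips at (165,245) in the scene crop and (715,240) in the top crop end about 20 mm above the reported TCP, so earlier they had passed over the mount. I'll lower a little more and push.

drive_tool([
  [[0, 0.3, 0], 0, 0],
  [[0, 0, -0.4], 0, 0],
  [[0, 0, -0.3], 0, 0],
  [[0, 0, -0.15], 0, 0],
  [[0, 0, -0.1], 0, 0],
  [[0, 0, -0.1], 0, 0],
])

```text
time_s: 7.75
position: [0.6717, -0.0827, 0.0818]
ee_rot: [-0.124, 2.162, -2.162]
ft_force: [-0.0, -0.1, -0.8]
grip_width: 0.0003
```

drive_tool([
  [[0, 0, -0.1], 0, 0],
  [[0, 0, -0.1], 0, 0],
  [[0, 0, -0.1], 0, 0],
])

```text
time_s: 8.12
position: [0.6709, -0.0769, 0.0817]
ee_rot: [-0.123, 2.16, -2.165]
ft_force: [0.7, -7.1, -0.2]
grip_width: 0.0006
```

drive_tool([
  [[0, 0, -0.08], 0, 0],
  [[0, 0, -0.08], 0, 0],
])

```text
time_s: 8.38
position: [0.6707, -0.0756, 0.0817]
ee_rot: [-0.121, 2.158, -2.168]
ft_force: [1.6, -9.2, -1.2]
grip_width: 0.0005
```

Contact: about 9 N, which matches the sliding friction. I'll push on.

drive_tool([
  [[0, 0, -0.12], 0, 0],
  [[0, 0, -0.12], 0, 0],
  [[0, 0, -0.12], 0, 0],
  [[0, 0, -0.12], 0, 0],
])

```text
time_s: 8.88
position: [0.6692, -0.0638, 0.0817]
ee_rot: [-0.121, 2.158, -2.168]
ft_force: [2.5, -9.0, -0.7]
grip_width: 0.0008
```

drive_tool([
  [[0, 0, -0.12], 0, 0],
  [[0, 0, -0.12], 0, 0],
  [[0, 0, -0.12], 0, 0],
  [[0, 0, -0.12], 0, 0],
  [[0, 0, -0.12], 0, 0],
  [[0, 0, -0.12], 0, 0],
])

```text
time_s: 9.62
position: [0.667, -0.0459, 0.0817]
ee_rot: [-0.121, 2.159, -2.169]
ft_force: [1.1, -8.4, -0.1]
grip_width: -0.0005
```

drive_tool([
  [[0, 0, -0.12], 0, 0],
  [[0, 0, -0.12], 0, 0],
  [[0, 0, -0.12], 0, 0],
  [[0, 0, -0.12], 0, 0],
  [[0, 0, -0.12], 0, 0],
  [[0, 0, -0.12], 0, 0],
  [[0, 0, -0.1], 0, 0],
])

```text
time_s: 10.5
position: [0.6645, -0.0255, 0.0816]
ee_rot: [-0.122, 2.159, -2.169]
ft_force: [-0.0, -9.2, 0.4]
grip_width: 0.0007
```

drive_tool([
  [[0, 0, -0.08], 0, 0],
  [[0, 0, -0.06], 0, 0],
])

```text
time_s: 10.75
position: [0.664, -0.0221, 0.0816]
ee_rot: [-0.122, 2.159, -2.169]
ft_force: [-0.3, -8.9, 1.0]
grip_width: 0.0003
```

drive_tool([
  [[0, 0, -0.06], 0, 0],
  [[0, 0, -0.06], 0, 0],
])

```text
time_s: 11.0
position: [0.6637, -0.0192, 0.0817]
ee_rot: [-0.122, 2.159, -2.169]
ft_force: [0.2, -8.7, 0.8]
grip_width: 0.0006
```

drive_tool([
  [[0, 0, -0.06], 0, 0],
  [[0, 0, -0.06], 0, 0],
])

```text
time_s: 11.25
position: [0.6633, -0.0162, 0.0816]
ee_rot: [-0.122, 2.159, -2.169]
ft_force: [-0.6, -9.5, 0.6]
grip_width: 0.0006
```

drive_tool([
  [[0, 0, -0.06], 0, 0],
  [[0, 0, -0.06], 0, 0],
])

```text
time_s: 11.5
position: [0.6629, -0.0132, 0.0816]
ee_rot: [-0.122, 2.159, -2.169]
ft_force: [0.3, -8.8, 1.4]
grip_width: 0.0002
```

drive_tool([
  [[0, 0, -0.06], 0, 0],
  [[0, 0, -0.06], 0, 0],
])

```text
time_s: 11.75
position: [0.6626, -0.0104, 0.0816]
ee_rot: [-0.122, 2.159, -2.169]
ft_force: [-0.2, -11.5, 1.9]
grip_width: 0.0005
```

drive_tool([
  [[0, 0, -0.05], 0, 0],
])

```text
time_s: 11.88
position: [0.6626, -0.0104, 0.0817]
ee_rot: [-0.121, 2.158, -2.171]
ft_force: [-0.7, -13.7, 0.5]
grip_width: 0.0007
```

drive_tool([
  [[0, 0, -0.05], 0, 0],
])

```text
time_s: 12.0
position: [0.6625, -0.0103, 0.0817]
ee_rot: [-0.12, 2.157, -2.173]
ft_force: [1.2, -15.0, 1.0]
grip_width: 0.0006
```

The carriage stopped at y = -0.0103 and the force rose to 15 N, so it's home after about 66 mm, as measured. I'll retract and go round to the -y side of the grip.

drive_tool([
  [[0, 0, 0], 0, 0],
  [[0, 0, 0.3], 0, 0],
  [[0, 0, 0.7], 0, 0],
  [[0, -0.9, 0.3], 0, 0],
  [[0, -0.9, 0.3], 0, 0],
  [[0.8, 0, 0.4], 0, 0],
  [[0.9, 0, 0.4], 0, 0],
  [[0.9, 0, 0.4], 0, 0],
])

```text
time_s: 13.0
position: [0.6054, -0.0807, 0.1267]
ee_rot: [-0.125, 2.162, -2.161]
ft_force: [0.4, 0.5, 0.1]
grip_width: 0.0004
```

drive_tool([
  [[0.9, 0, 0.4], 0, 0],
  [[0.9, 0, 0.3], 0, 0],
  [[0.9, 0, 0.3], 0, 0],
  [[0.9, 0, 0], 0, 0],
  [[0.8, 0, 0], 0, 0],
  [[0, 0, 0], 0, 0],
])

```text
time_s: 13.75
position: [0.4987, -0.1183, 0.1269]
ee_rot: [-0.124, 2.162, -2.163]
ft_force: [0.8, -0.2, -0.1]
grip_width: 0.0008
```

```bash
python3 -c "
from h import *
rows([.498,-.125,.04])
crop('top',215,90,200,150,4,'pics/c6.png')
"
```

```text
axes x [-0.993 -0.114  0.   ] y [-0. -0. -1.] z [ 0.114 -0.993  0.   ] pos [ 0.4987 -0.1183  0.1269] F [ 0.78 -0.24 -0.07] t 13.75
shift/25mm [0.06 3.48 0.26]
rail +y in tool [ 0.001 -0.    -1.   ]
```

View pics/c6.png

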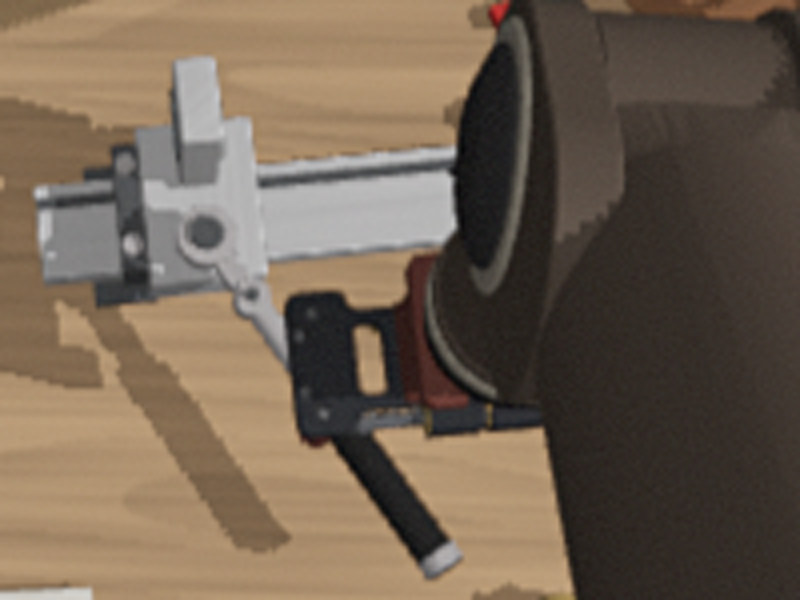

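The carriage is flush with the stop at about (140,215) in the crop. The head is at (207,232) and the handle end at (442,560); the neck is still straight. I'll compute the pose and check clearance before lowering.

```bash
python3 -c "
from h import *
P=lambda u,v,z:ray('top',(u/4+215-.375,v/4+90-.375),z)
h=P(207,232,.09);t=P(440,560,.08);g=P(250,296,.09)
d=(t-h)[:2];L=np.hypot(*d);d/=L
print(h,g,t,L,d,'angle from -x',np.arctan2(-d[1],-d[0]))
p=np.array([.498,-.119]);r=p-h[:2];n=np.array([d[1],-d[0]]);print('along',r@d,'perp',r@n)
"
```

```text
[0.60556813 0.00399428 0.09      ] [ 0.56819919 -0.02125887  0.09      ] [ 0.42095925 -0.13023002  0.08      ] 0.2282468006827813 [-0.80881257 -0.58806652] angle from -x 0.6286662354434244
along 0.15933127630591648 perp -0.03622210266733729
```

drive_tool([
  [[0, 0, 0.3], 0, 0],
  [[0, 0.8, 0], 0, 0],
  [[0, 0.8, 0], 0, 0],
  [[0, 0.7, 0], 0, 0],
  [[0, 0.6, 0], 0, 0],
  [[0, 0.5, 0], 0, 0],
  [[0, 0, 0], 0, 0],
])

```text
time_s: 14.68
position: [0.4999, -0.125, 0.0407]
ee_rot: [-0.127, 2.163, -2.162]
ft_force: [0.4, 0.7, -0.1]
grip_width: 0.0005
```

drive_tool([
  [[0.1, 0, -0.17], 0, 0],
  [[0.1, 0, -0.17], 0, 0],
  [[0.1, 0, -0.17], 0, 0],
  [[0.1, 0, -0.17], 0, 0],
])

```text
time_s: 15.18
position: [0.4887, -0.1095, 0.0421]
ee_rot: [-0.124, 2.161, -2.162]
ft_force: [1.1, -2.0, -0.1]
grip_width: 0.0004
```

drive_tool([
  [[0.1, 0, -0.17], 0, 0],
  [[0.1, 0, -0.17], 0, 0],
])

```text
time_s: 15.42
position: [0.4826, -0.1016, 0.0418]
ee_rot: [-0.124, 2.161, -2.162]
ft_force: [2.0, -2.3, 1.6]
grip_width: 0.0007
```

Contact is about 3 N, which matches the bolt drag. I'll follow the arc.

drive_tool([
  [[0.109, 0, -0.168], 0, 0],
  [[0.104, 0, -0.171], 0, 0],
  [[0.098, 0, -0.174], 0, 0],
  [[0.093, 0, -0.177], 0, 0],
  [[0.088, 0, -0.18], 0, 0],
  [[0.083, 0, -0.182], 0, 0],
])

```text
time_s: 16.18
position: [0.465, -0.0768, 0.0417]
ee_rot: [-0.125, 2.162, -2.162]
ft_force: [2.4, -1.5, -0.0]
grip_width: 0.0004
```

drive_tool([
  [[0.077, 0, -0.185], 0, 0],
  [[0.071, 0, -0.187], 0, 0],
])

```text
time_s: 16.42
position: [0.4603, -0.068, 0.0416]
ee_rot: [-0.125, 2.162, -2.162]
ft_force: [2.8, -1.1, -0.4]
grip_width: 0.0001
```

drive_tool([
  [[0.065, 0, -0.189], 0, 0],
  [[0.06, 0, -0.191], 0, 0],
])

```text
time_s: 16.68
position: [0.4561, -0.0589, 0.0416]
ee_rot: [-0.125, 2.162, -2.162]
ft_force: [2.4, -1.9, -0.1]
grip_width: 0.0003
```

drive_tool([
  [[0.033, 0, -0.115], 0, 0],
  [[0.031, 0, -0.116], 0, 0],
  [[0.029, 0, -0.117], 0, 0],
])

```text
time_s: 17.05
position: [0.4529, -0.0507, 0.0416]
ee_rot: [-0.125, 2.162, -2.162]
ft_force: [2.0, -2.1, 0.4]
grip_width: 0.0003
```

drive_tool([
  [[0.027, 0, -0.117], 0, 0],
  [[0.024, 0, -0.117], 0, 0],
])

```text
time_s: 17.3
position: [0.4509, -0.045, 0.0416]
ee_rot: [-0.125, 2.162, -2.162]
ft_force: [2.5, -2.6, -0.1]
grip_width: 0.0003
```

drive_tool([
  [[0.022, 0, -0.118], 0, 0],
  [[0.02, 0, -0.118], 0, 0],
])

```text
time_s: 17.55
position: [0.4492, -0.0392, 0.0416]
ee_rot: [-0.125, 2.162, -2.162]
ft_force: [2.3, -2.4, 0.8]
grip_width: 0.0004
```

drive_tool([
  [[0.018, 0, -0.118], 0, 0],
  [[0.016, 0, -0.119], 0, 0],
])

```text
time_s: 17.8
position: [0.4477, -0.0335, 0.0416]
ee_rot: [-0.125, 2.162, -2.162]
ft_force: [2.6, -1.9, 0.5]
grip_width: 0.0002
```

drive_tool([
  [[0.013, 0, -0.119], 0, 0],
  [[0.011, 0, -0.119], 0, 0],
])

```text
time_s: 18.05
position: [0.4469, -0.0289, 0.0418]
ee_rot: [-0.123, 2.161, -2.164]
ft_force: [4.4, -7.8, 0.8]
grip_width: 0.0002
```

drive_tool([
  [[0.009, 0, -0.12], 0, 0],
  [[0.007, 0, -0.12], 0, 0],
])

```text
time_s: 18.3
position: [0.446, -0.0235, 0.0418]
ee_rot: [-0.122, 2.16, -2.164]
ft_force: [3.9, -8.7, -0.1]
grip_width: 0.0008
```

The bolt seated near y = -0.030 and the force has levelled off at about 9 N, so the neck is giving. I'll go about 14 mm further to reach roughly 0.17 rad.

drive_tool([
  [[0.005, 0, -0.12], 0, 0],
  [[0.003, 0, -0.12], 0, 0],
])

```text
time_s: 18.55
position: [0.4453, -0.0176, 0.0419]
ee_rot: [-0.121, 2.16, -2.164]
ft_force: [4.3, -8.0, -0.4]
grip_width: 0.0006
```

drive_tool([
  [[0, 0, -0.12], 0, 0],
  [[0, 0, -0.12], 0, 0],
  [[0, 0, -0.08], 0, 0],
  [[0, 0, 0], 0, 0],
])

```text
time_s: 19.05
position: [0.4448, -0.0095, 0.042]
ee_rot: [-0.121, 2.16, -2.164]
ft_force: [5.9, -8.4, -0.9]
grip_width: 0.0004
```

```bash
python3 -c "
from h import *
rows([.44,-.01,.04])
crop('top',215,90,160,150,5,'pics/c7.png')
"; python3 -c "
import cv2;i=cv2.imread('pics/c7.png')[:600];cv2.imwrite('pics/c7.png',i)"
```

```text
axes x [-0.994 -0.114 -0.002] y [ 0.002 -0.001 -1.   ] z [ 0.114 -0.994  0.002] pos [ 0.4448 -0.0095  0.042 ] F [ 5.89 -8.38 -0.88] t 19.05
shift/25mm [ 0.19  0.08 -0.  ]
rail +y in tool [ 0.001 -0.002 -1.   ]
```

View pics/c7.png

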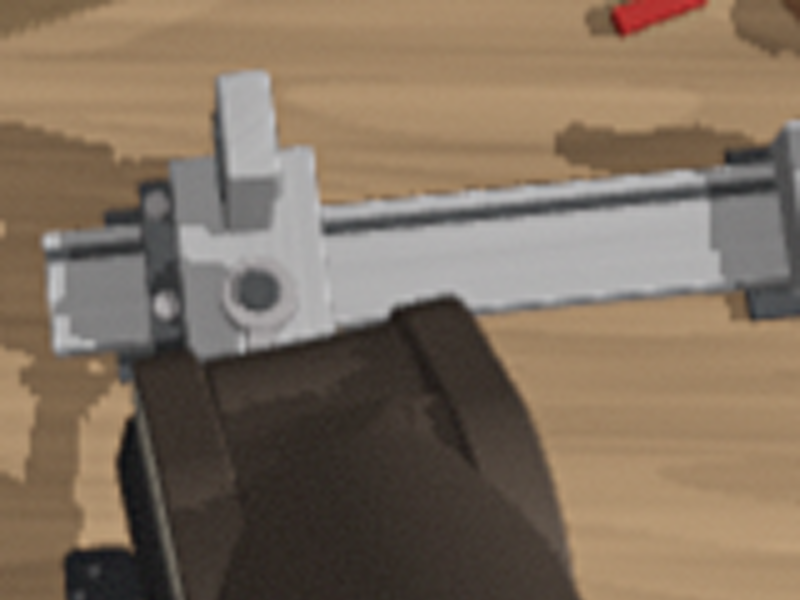

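The arm hides the handle, though the carriage is still against the stop. I'll back straight off the grip, rise, move clear and measure the kink.

drive_tool([
  [[0, 0, 0.15], 0, 0],
  [[0, 0, 0.4], 0, 0],
  [[0, 0, 0.8], 0, 0],
  [[0, -0.6, 0.6], 0, 0],
  [[0, -1, 0], 0, 0],
  [[0, -1, 0.5], 0, 0],
  [[0, -1, 1], 0, 0],
  [[0, -1, 1], 0, 0],
])

```text
time_s: 20.1
position: [0.4556, -0.1188, 0.1572]
ee_rot: [-0.127, 2.163, -2.161]
ft_force: [1.2, -0.2, -0.5]
grip_width: 0.0003
```

drive_tool([
  [[0, 0, 1], 0, 0],
  [[0, 0, 1], 0, 0],
  [[0, 0, 1], 0, 0],
  [[0, 0, 1], 0, 0],
  [[0, 0, 1], 0, 0],
  [[0, 0, 1], 0, 0],
  [[0, 0, 1], 0, 0],
  [[0, 0, 0], 0, 0],
])

```text
time_s: 21.1
position: [0.4755, -0.2937, 0.1559]
ee_rot: [-0.123, 2.165, -2.163]
ft_force: [0.3, -0.0, 0.6]
grip_width: 0.0003
```

```bash
python3 -c "
from h import *
rows([.44,-.01,.04])
crop('top',225,110,100,120,5,'pics/c8.png')
cv2.imwrite('pics/top8.png',cv2.cvtColor(eyes.snapshot('top'),cv2.COLOR_RGB2BGR))
"
```

```text
axes x [-0.994 -0.112  0.001] y [-0.001  0.001 -1.   ] z [ 0.112 -0.994 -0.001] pos [ 0.4755 -0.2937  0.1559] F [ 0.28 -0.04  0.58] t 21.1
shift/25mm [  0.13   4.65 -11.43]
rail +y in tool [ 0.003  0.001 -1.   ]
```

View pics/c8.png

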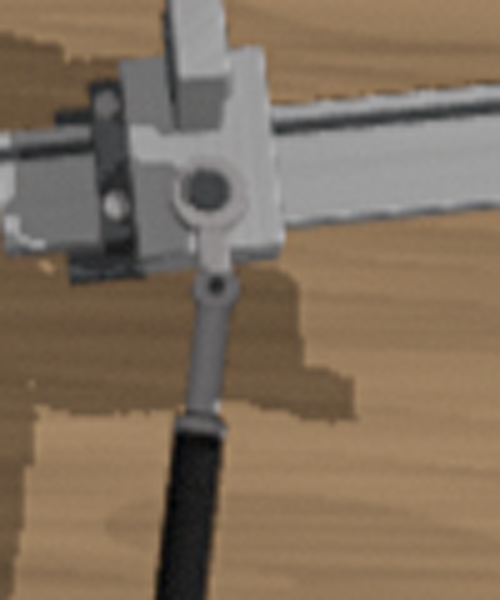

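The kink shows clearly: head (208,190), hinge (216,286), start of the grip (201,422), grip (185,585). I'll work out its angle.

```bash
python3 -c "
from h import *
P=lambda u,v,z:ray('top',(u/5+225-.4,v/5+110-.4),z)[:2]
h=P(208,190,.088);g=P(216,286,.088);a=P(201,422,.08);b=P(184,585,.08);g2=P(216,286,.085)
ang=lambda p,q:np.arctan2(-(q-p)[1],-(q-p)[0])
print(h,g,np.hypot(*(h-g)),ang(h,g),ang(a,b),ang(g2,b),'kink',ang(h,g)-ang(a,b),ang(h,g)-ang(g2,b))
A=cv2.imread('pics/top0.png').astype(int);B=cv2.imread('pics/top8.png').astype(int)
# weight, notebook, driver, jar pixel change
for n,(x,y,w,k) in dict(weight=(347,237,16,16),note=(148,236,94,72),driver=(86,192,64,66),jar=(96,152,36,34),ring=(394,206,24,24)).items():
  print(n,abs(A-B)[y:y+k,x:x+w].mean().round(1))
"
```

```text
[0.60623084 0.00435387] [ 5.6075197e-01 -1.6029520e-04] 0.04570235733169184 0.09893456044037448 -0.08276890513253174 -0.08526213643809077 kink 0.18170346557290623 0.18419669687846524
weight 1.3
note 31.1
driver 1.5
jar 25.1
ring 14.4
```

The kink is 0.18 rad, inside the range, and the arm is clear of everything. I'll hand in.

```bash
python3 -c "
from plant import job
print(job.close_job())"
```

```text
the job is handed in; nothing more can be done
None
```

The job is handed in: the carriage is home against the stop and the wrench's neck is kinked by about 0.18 rad (wanted about 0.17). It took about 21 s of the 69 s allowed.

- **Carriage:** I pushed the mount about 66 mm at roughly 9 N with shut fingers. It then stopped moving and the force rose to at most 15 N (limit 35 N). Later pictures show it still against the stop.
- **Wrench:** I swung the handle clockwise at about 3 N until the bolt seated. The force then levelled off at about 8–10 N as the neck gave, and I stopped about 20 mm further on. From the last picture the kink measures 0.182 to 0.184 rad. The arm then backed off and read no contact force.

Two checks disagreed with what I expected:
- **Fingertip height:** the visible fingertips ended about 20 mm above the reported TCP. My first approach therefore passed just over the mount without touching it. I lowered the arm and repeated it.
- **Bystanders:** comparing the first and last top pictures, the weight and driver are unchanged. The notebook, jar and ring areas differ, which I put down to the arm's shadow. I didn't look closer, but the arm never worked near them.

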